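Find the rocking corner of the scale's levelling plate and press its shim flat

ROBOT

A 7-joint arm with a two-finger parallel gripper is mounted at the origin on a cart in front of the work surface, level with it; the furniture and walls round the work are solid. World frame = base frame: x ahead of the robot, y to its left, z up, the work surface at z = 0. Lengths are in mm, angles in rad, forces in N, time in s.
With the tool pointing down it reaches from about 400 to 875 mm from the base axis. Payload 4.4 kg.
Tool frame: the origin (TCP) lies at the very end of the fingers, on their centre line; the grasp point (between the pads) lies ctrl.grasp_offset behind it (ctrl.grasp_offset is the distance from the TCP to the grasp point, in mm); z points along the fingers, y is the line along which they close (so a half turn about z gives the same grasp; the last joint's range is limited). The gripper opens to 85 mm and grips with 20 to 120 N. Pads are 22 mm wide; open, the fingers measure 114 mm over their backs; the gripper's body (76 mm by 85 mm) begins 54 mm behind the grasp point. The pads swing forward as they close: fully open they stand 13 mm farther back than shut.
Start: joints at [1.232, 0.628, 0.038, 1.517, -0.027, 0.996, -0.02], TCP at [175.158, -625.97, 196.313] pointing down, gripper open.
Joint ranges: [-3.06, 3.06], [-0.37, 2.12], [-1.25, 1.32], [0.18, 2.47], [-1.1, 4.24], [0.23, 1.98], [-2.94, 2.94]. Speed limits (rad/s): [2.57, 2.57, 3.14, 3.14, 3.14, 3.14, 3.14].

INTERFACE

Orientations are given as a unit quaternion [x, y, z, w].
In Python, from workcell import ctrl, solver, optics gives the robot as it stands. Calls block until the motion is done:
- ctrl.reach(position, orientation): joint-space move of the TCP to a pose.
- ctrl.line_to(position, frame=None, vel=150): straight line of the TCP; frame=None keeps the orientation; vel is the mean speed in mm/s.
- ctrl.goto_joints(angles): joint-space move.
- ctrl.gripper_to(opening): finger opening in mm; the grip force is fixed at half the most; returns when the fingers have stopped.
- ctrl.wait(seconds).
- solver.solve_ik(position, orientation): joint angles nearest the present ones, or None.
- optics.get_image(name): name is "scene" or "side" or "wrist"; returns the picture (400x640x3 uint8, red, green, blue); there is no depth.
- optics.camera_info(name): a dict with "vfov" (degrees; the focal length in pixels is half the picture's height over the tangent of half this angle, whatever the lens; pixels are square), "cx", "cy" (the principal point, pixels), "R" (3x3) and "t" (3): a world point X has camera coordinates R X + t. Camera axes: x right, y down, z forward; pixel columns grow to the right and rows downward; lengths in mm; the calibration is good to about 2 mm. The wrist camera is an equidistant fisheye: a pixel r from the principal point sees the ray r / f radians off the axis. A picture is of the moment at which its call begins: read the wrist's pose just before it. camera_info takes no time and is no camera call; for the wrist camera it gives the pose at the moment of the call.
A pose or a line that the arm cannot do raises ctrl.MotionError and nothing moves.
- ctrl.hand_in(): hands the job in; it is judged then, once.
Readings, each from a call of its own:
- ctrl.read_time_s(): time.
- ctrl.read_joints(): joint angles.
- ctrl.read_qvel(): joint speeds.
- ctrl.read_joint_efforts(): joint torques, N m.
- ctrl.read_tcp_pos(): TCP position.
- ctrl.read_ee_rot(): TCP orientation.
- ctrl.read_wrist_force(): force on the tool from outside, world axes, zero at the start.
- ctrl.read_torque(): the same for the moment, N m.
- ctrl.read_opening(): finger opening in mm.
- ctrl.read_grasp_force(): force on a finger pad.
Only numpy, scipy, OpenCV 4.12 (cv2) and the standard library are available. Lean on these libraries where they do the work, as an engineer would, in place of code of your own. Each camera call takes 0.05 s, during which the arm holds its last target. There are 200 camera calls.

TASK

The bench scale stands on a levelling plate that rocks on one corner. Press down on the plate's corners with a fingertip to find the one that gives, then press the red shim lever of that corner down flat, so that the plate stays level and firm. Leave the other three levers up, and do not pick up, lift or shift the plate, the scale or anything else on the table.

Things in the scene. Friction and masses are not known exactly. Their poses are not given: they have to be found in the camera images.
- plate: Bare aluminium levelling plate under the scale, 220 (x, away from the robot) x 370 (y, left) x 8 mm. Origin: centre of its underside, 18 mm above the table. It lies level and loose on four like black rubber pads (50 x 62 x 18 mm, fixed, at x +-88, y +-172 mm). One pad, any of the four, is soft and sinks 4 mm when pressed; the others are firm. A red shim lever stands at each corner.
- scale: Bench scale standing loose in the middle of the plate: dark square pan on a grey case, 208 (x) x 206 (y) x 46 mm, 0.9 kg. Origin: centre of its underside, on the plate's top.
- corner_fl (a point): Place to press at the plate's front left corner, seen from the robot: on the top face, 26 mm above the table, over the pad, x -85, y +145 mm in the plate's frame. The scale's side is about 40 mm away, the lever's bearing 27 mm. If this is the soft corner, 3 to 6 N sinks it 4 mm and it comes back when let go; if firm, less than 1 mm.
- shim_fl (a joint): Shim lever, front left: 0 up (57 degrees), 1.0 rad flat (level); starts at 0 to 0.15. Hinge along the plate's y at x -88, y +189, z +16 mm; it points to the plate's +x and up. Stiff, stays where left; 3 to 8 N at its end turns it. Flat, its cam presses the pad from 4 mm under the plate: this takes up a soft corner's play, but jacks a firm corner up 4 mm.
- shim_fl_tip (a point): Point on the upper face of the front left lever's red grip, 55 mm from the hinge and 3 mm above its centre line. The lever is 62 mm long; the grip is its outer 34 mm, 21 mm wide (y), 6 mm thick. At first this point is 43 to 49 mm above the hinge; flat, it is 3 mm above it: 37 mm above the table, 11 mm above the plate's top.
- corner_fr (a point): Place to press at the plate's front right corner, seen from the robot: on the top face, 26 mm above the table, over the pad, x -85, y -145 mm in the plate's frame. The scale's side is about 40 mm away, the lever's bearing 27 mm. If this is the soft corner, 3 to 6 N sinks it 4 mm and it comes back when let go; if firm, less than 1 mm.
- shim_fr (a joint): Shim lever, front right: 0 up (57 degrees), 1.0 rad flat (level); starts at 0 to 0.15. Hinge along the plate's y at x -88, y -189, z +16 mm; it points to the plate's +x and up. Stiff, stays where left; 3 to 8 N at its end turns it. Flat, its cam presses the pad from 4 mm under the plate: this takes up a soft corner's play, but jacks a firm corner up 4 mm.
- shim_fr_tip (a point): Point on the upper face of the front right lever's red grip, 55 mm from the hinge and 3 mm above its centre line. The lever is 62 mm long; the grip is its outer 34 mm, 21 mm wide (y), 6 mm thick. At first this point is 43 to 49 mm above the hinge; flat, it is 3 mm above it: 37 mm above the table, 11 mm above the plate's top.
- corner_bl (a point): Place to press at the plate's back left corner, seen from the robot: on the top face, 26 mm above the table, over the pad, x +85, y +145 mm in the plate's frame. The scale's side is about 40 mm away, the lever's bearing 27 mm. If this is the soft corner, 3 to 6 N sinks it 4 mm and it comes back when let go; if firm, less than 1 mm.
- shim_bl (a joint): Shim lever, back left: 0 up (57 degrees), 1.0 rad flat (level); starts at 0 to 0.15. Hinge along the plate's y at x +88, y +189, z +16 mm; it points to the plate's -x and up. Stiff, stays where left; 3 to 8 N at its end turns it. Flat, its cam presses the pad from 4 mm under the plate: this takes up a soft corner's play, but jacks a firm corner up 4 mm.
- shim_bl_tip (a point): Point on the upper face of the back left lever's red grip, 55 mm from the hinge and 3 mm above its centre line. The lever is 62 mm long; the grip is its outer 34 mm, 21 mm wide (y), 6 mm thick. At first this point is 43 to 49 mm above the hinge; flat, it is 3 mm above it: 37 mm above the table, 11 mm above the plate's top.
- corner_br (a point): Place to press at the plate's back right corner, seen from the robot: on the top face, 26 mm above the table, over the pad, x +85, y -145 mm in the plate's frame. The scale's side is about 40 mm away, the lever's bearing 27 mm. If this is the soft corner, 3 to 6 N sinks it 4 mm and it comes back when let go; if firm, less than 1 mm.
- shim_br (a joint): Shim lever, back right: 0 up (57 degrees), 1.0 rad flat (level); starts at 0 to 0.15. Hinge along the plate's y at x +88, y -189, z +16 mm; it points to the plate's -x and up. Stiff, stays where left; 3 to 8 N at its end turns it. Flat, its cam presses the pad from 4 mm under the plate: this takes up a soft corner's play, but jacks a firm corner up 4 mm.
- shim_br_tip (a point): Point on the upper face of the back right lever's red grip, 55 mm from the hinge and 3 mm above its centre line. The lever is 62 mm long; the grip is its outer 34 mm, 21 mm wide (y), 6 mm thick. At first this point is 43 to 49 mm above the hinge; flat, it is 3 mm above it: 37 mm above the table, 11 mm above the plate's top.
- tape: Roll of tan tape lying flat, 96 mm across, 25 mm high, at the front right of the table; a bystander. Origin: centre of its underside.
- pen: White marker pen with a black cap lying on the wooden board to the right of the plate, 135 mm long, 16 mm thick; a bystander. Origin: centre of its underside.
- timer: White kitchen timer with a red knob, 62 x 62 x 51 mm, at the front left of the table; a bystander. Origin: centre of its underside.
- driver: Screwdriver with green handle and red end lying at the far right front of the table, 216 mm long, 40 mm thick; a bystander. Origin: centre of its underside.

How it is judged (in metres and radians):
On the way, in this order (a step that is already met when the one before it is completed fails the run):
1. the corner that rocks is pressed on the plate itself until it sinks by more than 2 mm, with all levers still up and untouched (((height (world z) of corner_fl below 0.024 m and horizontal distance between the grasp point and corner_fl below 0.06 m) or (height (world z) of corner_fr below 0.024 m and horizontal distance between the grasp point and corner_fr below 0.06 m) or (height (world z) of corner_bl below 0.024 m and horizontal distance between the grasp point and corner_bl below 0.06 m) or (height (world z) of corner_br below 0.024 m and horizontal distance between the grasp point and corner_br below 0.06 m)) and contact force between the fingers and plate above 1 N and value of joint each of shim_fl, shim_fr, shim_bl, shim_br below 0.35 rad and contact force between the fingers and shim_fl below 0.5 N and contact force between the fingers and shim_fr below 0.5 N and contact force between the fingers and shim_bl below 0.5 N and contact force between the fingers and shim_br below 0.5 N), for 0.1 s.
2. one shim lever is pressed flat, the other three still up (((value of joint shim_fl above 0.9 rad and value of joint each of shim_fr, shim_bl, shim_br below 0.35 rad) or (value of joint shim_fr above 0.9 rad and value of joint each of shim_fl, shim_bl, shim_br below 0.35 rad) or (value of joint shim_bl above 0.9 rad and value of joint each of shim_fl, shim_fr, shim_br below 0.35 rad) or (value of joint shim_br above 0.9 rad and value of joint each of shim_fl, shim_fr, shim_bl below 0.35 rad))), for 0.2 s.
At the end, for the whole second after the job is handed in: One lever is flat (within 0.1 rad), the other three are still up (turned down by less than 0.35 rad), all four corners of the plate are within 1.5 mm of their level height, the plate rests within 20 mm of where it was and the scale still stands on its middle (((value of joint shim_fl above 0.9 rad and value of joint each of shim_fr, shim_bl, shim_br below 0.35 rad) or (value of joint shim_fr above 0.9 rad and value of joint each of shim_fl, shim_bl, shim_br below 0.35 rad) or (value of joint shim_bl above 0.9 rad and value of joint each of shim_fl, shim_fr, shim_br below 0.35 rad) or (value of joint shim_br above 0.9 rad and value of joint each of shim_fl, shim_fr, shim_bl below 0.35 rad)) and height (world z) of corner_fl between 0.0245 and 0.0275 m and height (world z) of corner_fr between 0.0245 and 0.0275 m and height (world z) of corner_bl between 0.0245 and 0.0275 m and height (world z) of corner_br between 0.0245 and 0.0275 m and distance of plate from where it was at the start of the episode below 0.02 m and linear speed of plate below 0.01 m/s and horizontal distance between scale and plate below 0.02 m and z of scale in the frame of plate below 0.012 m); the robot touches nothing.
It fails at once if a lever is pressed down at a firm corner, so that it jacks that corner up by more than 2.5 mm ((value of joint shim_fl above 0.5 rad and height (world z) of corner_fl above 0.0285 m) or (value of joint shim_fr above 0.5 rad and height (world z) of corner_fr above 0.0285 m) or (value of joint shim_bl above 0.5 rad and height (world z) of corner_bl above 0.0285 m) or (value of joint shim_br above 0.5 rad and height (world z) of corner_br above 0.0285 m)).
It fails at once if the plate is lifted (its middle rises more than 6 mm) or shoved more than 30 mm (height (world z) of plate above 0.024 m or distance of plate from where it was at the start of the episode above 0.03 m).
It fails at once if the scale is lifted off the plate or shoved more than 30 mm off the plate's middle (z of scale in the frame of plate above 0.02 m or horizontal distance between scale and plate above 0.03 m).
It fails at once if a bystander is picked up or shifted more than 30 mm (distance of any of tape, pen, timer, driver from where it was at the start of the episode above 0.03 m).
It also fails if it takes over 72 s, if anything falls off the work surface, if the arm or the gripper's body presses on something with over 40 N, if the wrist force passes 120 N, or if a joint passes its speed limit or range.

## Working session

There is one attempt and no reset: what is moved stays moved. The work goes in short steps, each a Python script; the robot and the scene stay as the last script left them, time stands still between calls to the robot, and variables do not carry over. Pictures are saved under pics/ and viewed, at most 10 in all, crops included, and the job is handed in when it is done.

```bash
ls; mkdir -p pics
python3 - <<'E'
from workcell import ctrl, solver, optics
import cv2
for n in ("scene","side"):
    im=optics.get_image(n); cv2.imwrite(f"pics/{n}0.png",im[:,:,::-1]); 
    i=optics.camera_info(n); print(n,i)
print(ctrl.read_ee_rot(),ctrl.grasp_offset,ctrl.read_time_s())
E
```

```text
pics
scene {'vfov': 45.6151591942969, 'cx': 308.4493210372382, 'cy': 204.3075899157542, 'R': array([[-0.68340765, -0.72998542,  0.00867592],
       [-0.51313099,  0.47186877, -0.71696336],
       [ 0.5192789 , -0.49443013, -0.69705686]]), 't': array([ 308.79201426,  357.35507604, 1108.90001596])}
side {'vfov': 46.33801819997563, 'cx': 329.95346639437753, 'cy': 199.66976491576983, 'R': array([[-0.84647851, -0.53242014, -0.00171042],
       [-0.29741258,  0.47550687, -0.82791242],
       [ 0.44161056, -0.70030138, -0.56085479]]), 't': array([ 401.94013083,  252.27082943, 1194.99262632])}
[ 9.90712008e-01  1.35974405e-01 -1.23702665e-04 -8.13952354e-04] 18.700000000000003 0.1
```

View pics/scene0.png

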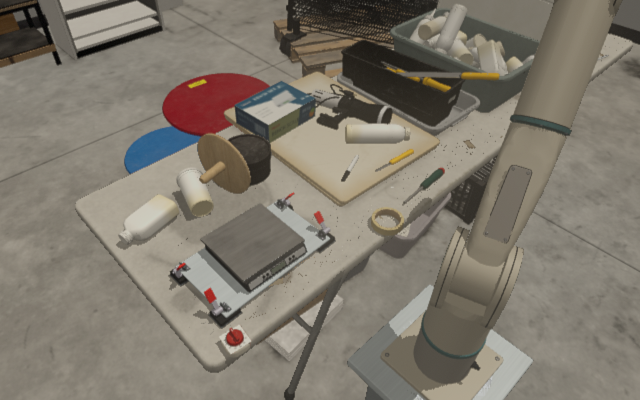

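View pics/side0.png

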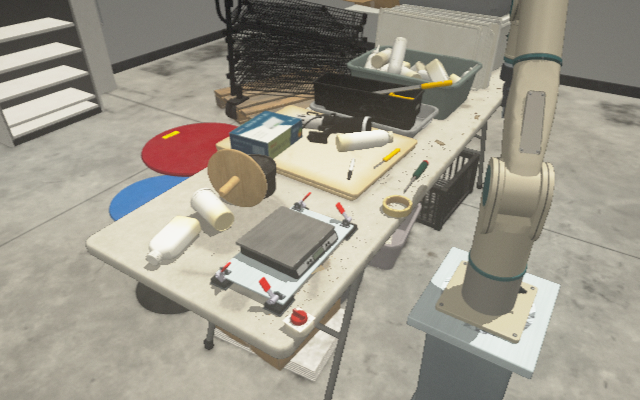

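The scene view shows the plate around (255,255), with red grips at FL (210,296), BL (181,267), FR (320,217) and BR (288,197). The timer knob is at (234,338). In the side view the grips are at FL (265,285), BL (222,272), FR (342,209) and BR (305,199). Next I'll triangulate the grip centroids.

```bash
cat > h.py <<'E'
import numpy as np, cv2
from workcell import ctrl, solver, optics
def P(n,i=None):
    i=i or optics.camera_info(n); f=200/np.tan(np.radians(i['vfov']/2))
    K=np.array([[f,0,i['cx']],[0,f,i['cy']],[0,0,1]]); return K@np.c_[i['R'],i['t']]
def red(im):
    h=cv2.cvtColor(im,cv2.COLOR_RGB2HSV)
    m=(((h[...,0]<7)|(h[...,0]>173))&(h[...,1]>150)&(h[...,2]>90)).astype(np.uint8)
    n,l,s,c=cv2.connectedComponentsWithStats(m)
    return c[1:][s[1:,4]>12],s[1:][s[1:,4]>12]
def tri(a,b):
    X=cv2.triangulatePoints(P('scene'),P('side'),np.float64(a).reshape(2,1),np.float64(b).reshape(2,1)).ravel(); return X[:3]/X[3]
def grips():
    g={'fl':((210,296),(265,285)),'bl':((181,267),(222,272)),'fr':((320,217),(342,209)),'br':((288,197),(305,199))}
    A,_=red(optics.get_image('scene'));B,_=red(optics.get_image('side'));out={}
    for k,(a,b) in g.items():
        a=A[np.argmin(np.linalg.norm(A-a,axis=1))];b=B[np.argmin(np.linalg.norm(B-b,axis=1))]
        X=tri(a,b); p=P('scene')@np.r_[X,1]
        out[k]=X; print(k,a.round(1),b.round(1),X.round(1),'err',(p[:2]/p[2]-a).round(2))
    return out
E
python3 - <<'E'
from h import *
g=grips(); print('mean',np.mean(list(g.values()),0))
for a,b in (('fl','fr'),('bl','br')):
    d=g[a]-g[b]; print(np.linalg.norm(d),np.degrees(np.arctan2(-d[0],d[1])))
for a,b in (('bl','fl'),('br','fr')):
    d=g[a]-g[b]; print(np.linalg.norm(d[:2]),np.degrees(np.arctan2(d[1],d[0])))
E
```

```text
fl [209.5 295.1] [264.3 283.9] [463.9 316.3  71.2] err [-0.24 -0.31]
bl [180.8 265.6] [264.3 283.9] [451.  366.1 173.6] err [ 6.51 18.3 ]
fr [318.4 216.6] [339.8 207.7] [478.1 -61.9  67.6] err [-0.11 -0.14]
br [318.4 216.6] [339.8 207.7] [478.1 -61.9  67.6] err [-0.11 -0.14]
mean [467.77445099 139.65825429  95.01863422]
378.519563871623 2.148796015546515
441.77815494286443 3.625777379508604
51.43634560808756 104.55942874651775
0.0 0.0
```

```bash
sed -i 's/>150)&(h\[...,2\]>90/>120)\&(h[...,2]>60/; s/>12\]/>5]/g' h.py
python3 - <<'E'
from h import *
g=grips()
for a,b in (('fl','fr'),('bl','br')):
    d=g[a]-g[b]; print(np.linalg.norm(d),np.degrees(np.arctan2(-d[0],d[1])))
for a,b in (('bl','fl'),('br','fr')):
    d=g[a]-g[b]; print(np.linalg.norm(d[:2]),np.degrees(np.arctan2(d[1],d[0])))
print('mean',np.mean(list(g.values()),0))
for n,(x,y) in (('scene',(250,255)),('side',(285,255))):
    im=optics.get_image(n); c=im[y-75:y+75,x-100:x+100,::-1]; cv2.imwrite(f'pics/c_{n}.png',cv2.resize(c,None,fx=4,fy=4,interpolation=cv2.INTER_CUBIC))
E
```

```text
fl [209.6 295.1] [264.4 284.1] [464.  316.1  70.4] err [-0.22 -0.27]
bl [180.6 265.7] [225.3 266.6] [590.5 317.6  67.6] err [-0.16 -0.21]
fr [318.5 217. ] [339.6 207.6] [477.2 -60.6  68.5] err [-0.27 -0.35]
br [289.8 195.1] [307.1 195.1] [592.7 -55.6  76.4] err [-0.2  -0.26]
376.90676514462865 2.0020279423770138
373.2769990466774 0.3361596168689871
126.47793016370106 0.6855657367209484
115.60025482873787 2.488090958185863
mean [531.08526217 129.34829508  70.71367784]
```

View pics/c_scene.png

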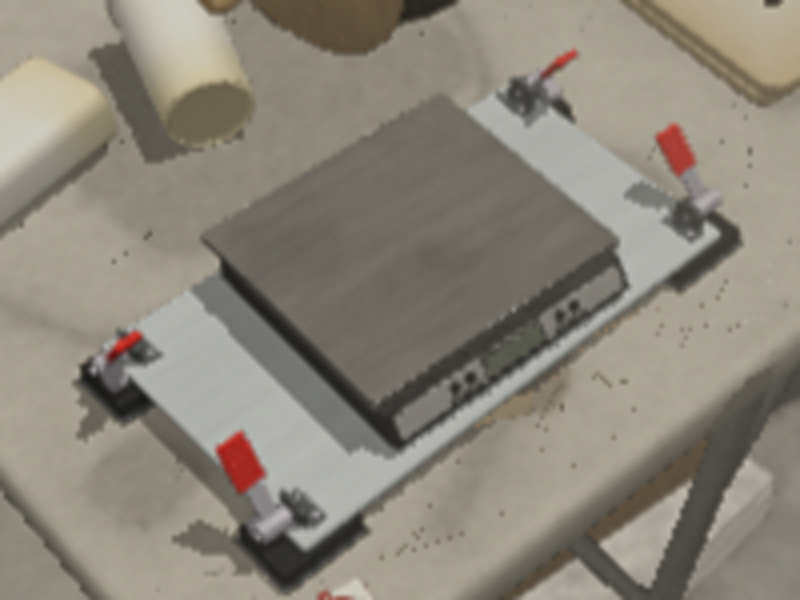

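Both measurements agree well: plate centre is about (531,129) and yaw about 2 degrees. I'll close the gripper, move above the plate and refine with the wrist camera.

```bash
cat >> h.py <<'E'
def Q(deg):
    a=np.radians(deg)/2; return [np.cos(a),np.sin(a),0,0]
E
python3 - <<'E'
from h import *
ctrl.gripper_to(0)
ctrl.reach([500,129,330],Q(1.7))
i=optics.camera_info('wrist'); im=optics.get_image('wrist'); np.save('w.npy',i,allow_pickle=True)
cv2.imwrite('pics/w0.png',im[:,:,::-1]); print(i,ctrl.read_tcp_pos(),ctrl.read_wrist_force(),ctrl.read_time_s())
E
```

```text
{'vfov': 65.70646984690485, 'cx': 319.32921968794005, 'cy': 199.0968934197711, 'R': array([[ 2.74813022e-02, -9.99622317e-01,  3.65404890e-05],
       [-9.46427610e-01, -2.60071245e-02,  3.21867067e-01],
       [-3.21744553e-01, -8.87990907e-03, -9.46784870e-01]]), 't': array([114.72104033, 391.33163958, 668.8241413 ])} [500.24694006 128.17129637 329.81361355] [-0.85094239 -0.27973474 -0.00309631] 4.1417
```

View pics/w0.png

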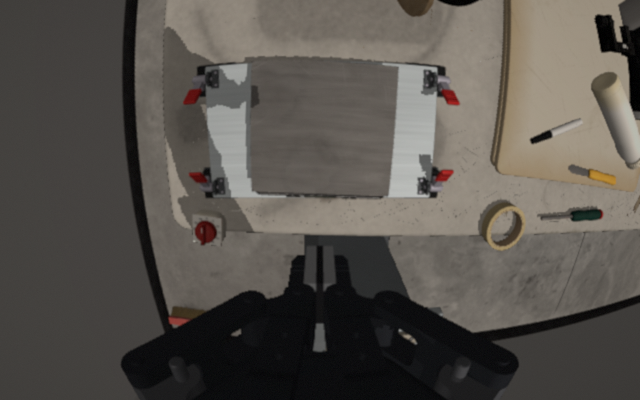

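The wrist view shows the whole plate, with grips at FL (197,177), FR (445,176), BL (193,96) and BR (451,97). The corners look clear, so I'll cast the grip rays onto z≈70.

Run:
```python
from h import *
i=np.load('w.npy',allow_pickle=True).item(); im=cv2.imread('pics/w0.png')[:,:,::-1]
f=200/np.tan(np.radians(i['vfov']/2)); R,t=i['R'],i['t']; C=-R.T@t
def cast(p,z):
    d=np.array(p)-[i['cx'],i['cy']]; r=np.hypot(*d); th=r/f
    v=R.T@np.r_[d/r*np.sin(th),np.cos(th)]; return C+v*(z-C[2])/v[2]
B,_=red(im); g={}
for k,p in dict(fl=(197,177),bl=(193,96),br=(451,97),fr=(445,176)).items():
    b=B[np.argmin(np.linalg.norm(B-p,axis=1))]; g[k]=cast(b,70); print(k,b.round(1),g[k].round(1))
for a,b in (('fl','fr'),('bl','br')):
    d=g[a]-g[b]; print(np.linalg.norm(d),np.degrees(np.arctan2(-d[0],d[1])))
print(np.mean(list(g.values()),0))
# plate outline corners read from the view (z=26)
for p in [(209,196),(437,197)]: print(cast(p,26).round(1))
```

```text
fl [197.6 177.1] [464.4 314.6  70. ]
bl [191.7  96.3] [587.7 317.9  70. ]
br [450.   96.9] [597.7 -60.9  70. ]
fr [443.8 175. ] [478.1 -63.5  70. ]
378.35422242438744 2.0861501609646624
378.9924241681774 1.5176360239338806
[531.9756455  127.04002389  70.        ]
[419.3 314.9  26. ]
[428.2 -76.1  26. ]
```

```bash
cat >> h.py <<'E'
C0=np.array([532,127.5]); YAW=1.8
def W(x,y,z):
    c,s=np.cos(np.radians(YAW)),np.sin(np.radians(YAW)); return [C0[0]+c*x-s*y,C0[1]+s*x+c*y,z]
SG=dict(fl=(-1,1),fr=(-1,-1),bl=(1,1),br=(1,-1))
def press(x,y,z0,z1,fmax,step=.7):
    ctrl.line_to(W(x,y,z0),vel=60); ctrl.wait(.15); b=ctrl.read_wrist_force()[2]; log=[]; z=z0
    while z>z1:
        z-=step; ctrl.line_to(W(x,y,z),vel=25)
        F=ctrl.read_wrist_force()[2]-b; log.append((round(z,1),round(ctrl.read_tcp_pos()[2],1),round(F,1)))
        if F>fmax: break
    ctrl.wait(.15); log.append(('hold',round(ctrl.read_tcp_pos()[2],1),round(ctrl.read_wrist_force()[2]-b,1)))
    return log
E
python3 - <<'E'
from h import *
for k in ('fl','bl','br','fr'):
    sx,sy=SG[k]; x,y=sx*85,sy*143
    ctrl.line_to(W(x,y,130),Q(YAW),vel=250)
    l=press(x,y,29.5,21.3,9); print(k,*[q for q in l if q[2]>.7],round(ctrl.read_time_s(),1))
    ctrl.line_to(W(x,y,130),vel=200)
    if l[-1][1]<24: print('SOFT',k); break
    if ctrl.read_time_s()>45: break
E
```

```text
fl 10.4
SOFT fl
```

Run:
```python
from h import *
x,y=-85,143
ctrl.line_to(W(x,y,40),vel=200); print(press(x,y,28,21.3,9),ctrl.read_wrist_force(),ctrl.read_tcp_pos(),W(x,y,0),ctrl.read_opening(),ctrl.read_time_s())
im=optics.get_image('scene')[230:330,140:290,::-1]; im2=optics.get_image('side')[220:320,190:340,::-1]
cv2.imwrite('pics/p1.png',cv2.resize(np.vstack([im,im2]),None,fx=3,fy=3,interpolation=cv2.INTER_CUBIC))
```

```text
[(27.3, np.float64(27.4), np.float64(0.5)), (26.6, np.float64(26.6), np.float64(0.9)), (25.9, np.float64(25.8), np.float64(0.6)), (25.2, np.float64(25.2), np.float64(-0.0)), (24.5, np.float64(24.4), np.float64(-0.8)), (23.8, np.float64(23.8), np.float64(-0.3)), (23.1, np.float64(23.1), np.float64(-0.1)), (22.4, np.float64(22.4), np.float64(-0.3)), (21.7, np.float64(21.6), np.float64(0.2)), (21.0, np.float64(21.0), np.float64(0.3)), ('hold', np.float64(21.0), np.float64(0.1))] [-0.02018775  0.18043407  0.15788654] [442.54769057 267.7221584   20.97851725] [np.float64(442.5502038207405), np.float64(267.75952361065873), 0] 0.1366957654280957 14.8583
```

View pics/p1.png

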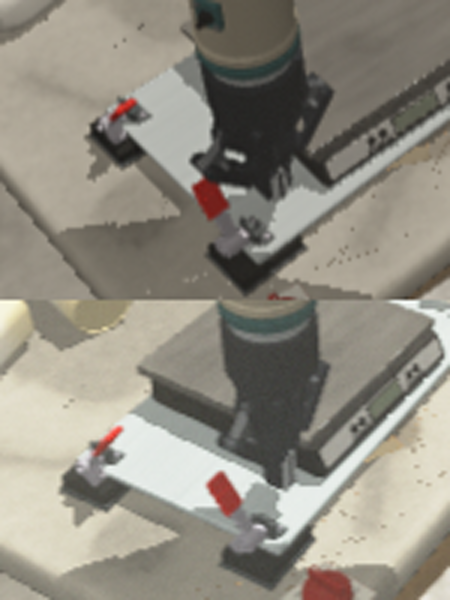

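The finger is over the FL corner between scale and bearing, but there's no contact force at z=21. I'll keep going down slowly, guarded by force.

Run:
```python
from h import *
x,y=-85,143
l=press(x,y,21.3,8,8); print(*[tuple(map(str,q)) for q in l]); print(ctrl.read_wrist_force(),ctrl.read_time_s())
```

```text
('20.6', '20.5', '1.3') ('19.9', '19.9', '2.0') ('19.2', '19.2', '1.0') ('18.5', '18.5', '0.2') ('17.8', '17.8', '0.2') ('17.1', '17.1', '0.6') ('16.4', '16.4', '0.3') ('15.7', '15.7', '0.2') ('15.0', '15.0', '0.7') ('14.3', '14.3', '0.5') ('13.6', '13.6', '0.2') ('12.9', '12.9', '-0.2') ('12.2', '12.2', '0.1') ('11.5', '11.4', '0.6') ('10.8', '10.7', '0.7') ('10.1', '10.1', '0.2') ('9.4', '9.4', '0.5') ('8.7', '8.7', '-0.1') ('8.0', '7.9', '0.7') ('7.3', '7.3', '0.9') ('hold', '7.3', '0.1')
[ 0.05496639  0.44044145 -0.2124036 ] 20.5083
```

Run:
```python
from h import *
out=[]
for n,(r,c) in (('scene',(230,160)),('side',(220,210))):
    im=optics.get_image(n)[...,::-1]
    crop=cv2.resize(im[r:r+90,c:c+120],None,fx=5,fy=5,interpolation=cv2.INTER_CUBIC)
    for p,col in ((ctrl.read_tcp_pos(),(255,0,255)),(W(-85,143,26),(0,255,0)),(W(-110,185,26),(255,0,0)),(W(-110,-185,26),(255,0,0))):
        q=P(n)@np.r_[p,1]; q=q[:2]/q[2]; print(n,q.round(1))
        cv2.circle(crop,tuple(int(v) for v in ((q-[c,r])*5)),4,col,1)
    out.append(crop)
cv2.imwrite('pics/p2.png',np.hstack(out)[:, :1200]); cv2.imwrite('pics/p2.png',cv2.resize(np.hstack(out),(800,300)))
```

```text
scene [233.6 303.8]
scene [232.8 299.6]
scene [225.6 315.9]
scene [330.1 236.3]
side [285. 294.]
side [284.6 288.7]
side [283.2 303. ]
side [353.8 224.3]
```

View pics/p2.png

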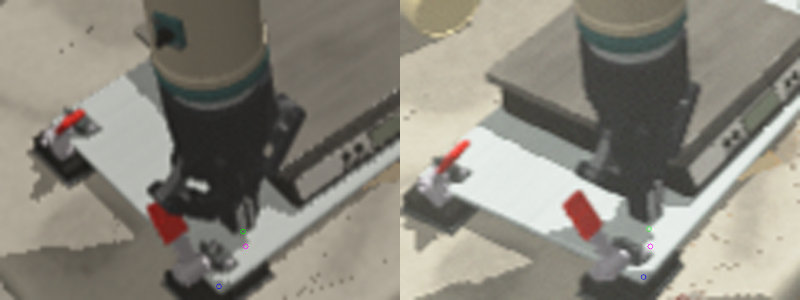

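Projecting the reported TCP (magenta, z=7) shows the visible tip ending at the green mark, around z≈26. The real fingertip is therefore about 19 mm short of the TCP and has only just reached the plate. The gripper body also sits lower than I assumed, close to the FL lever. I'll retract, check the levers, turn the tool 90° and press nearer the scale.

Run:
```python
from h import *
ctrl.line_to(W(-85,138,110),vel=200)
for a in (91.8,-88.2):
    print(a,[np.round(q,2).tolist() if (q:=solver.solve_ik(W(sx*85,sy*133,z),Q(a))) is not None else None for sx,sy in SG.values() for z in (8,90)])
print(ctrl.read_joints().round(2)); grips(); print(ctrl.read_time_s())
```

```text
91.8 [[-0.15, 0.83, -0.67, 2.03, 0.92, 0.61, -1.43], [-0.06, 0.72, -0.82, 1.98, 0.76, 0.77, -1.3], [0.39, 0.78, -0.64, 2.19, 1.04, 0.51, -1.05], [0.52, 0.66, -0.84, 2.14, 0.81, 0.69, -0.85], [-0.03, 1.01, -0.77, 1.58, 0.84, 0.91, -1.08], [-0.0, 0.91, -0.84, 1.55, 0.75, 1.03, -1.02], [0.41, 0.96, -0.78, 1.72, 0.88, 0.85, -0.76], [0.44, 0.86, -0.86, 1.68, 0.77, 0.97, -0.67]]
-88.2 [[-0.95, 0.83, 0.59, 2.05, -0.91, 0.54, -2.81], [-1.07, 0.73, 0.77, 2.01, -0.78, 0.72, -2.91], [-0.19, 0.71, 0.22, 2.21, -0.56, 0.27, -2.59], [-0.2, 0.54, 0.22, 2.16, -0.26, 0.46, -2.89], [-0.85, 1.03, 0.77, 1.61, -0.88, 0.88, -2.84], [-0.93, 0.98, 0.96, 1.58, -0.89, 1.07, -2.84], [-0.17, 0.84, 0.22, 1.74, -0.3, 0.59, -2.88], [-0.28, 0.75, 0.41, 1.71, -0.4, 0.77, -2.8]]
[-0.32  0.59 -0.4   1.97  0.37  0.65 -2.49]
fl [209.7 295.3] [264.3 284.3] [464.6 315.8  69. ] err [-0.24 -0.31]
bl [180.6 265.8] [225.5 266.5] [588.9 318.4  69.3] err [-0.17 -0.21]
fr [318.5 217. ] [339.7 207.6] [476.9 -60.4  68.8] err [-0.25 -0.32]
br [289.8 195.1] [307.1 195.1] [592.7 -55.6  76.4] err [-0.2  -0.26]
21.375
```

The levers are untouched. The +91.8° orientation works at every corner, so I'll probe again with it.

Run:
```python
from h import *
A=YAW+90
for k in ('fl','bl','br','fr'):
    sx,sy=SG[k]; x,y=sx*85,sy*133
    if k=='fl': ctrl.reach(W(x,y,90),Q(A))
    else: ctrl.line_to(W(x,y,90),vel=300)
    ctrl.line_to(W(x,y,14),vel=150)
    l=press(x,y,10,1,8,1.); print(k,*[tuple(map(str,q)) for q in l],round(ctrl.read_time_s(),1))
    ctrl.line_to(W(x,y,90),vel=250)
    Fm=[q[2] for q in l[:-1]]
    if l[-1][2]<2 and l[-1][1]<2: print('no contact'); break
    c=[q for q in l[:-1] if q[2]>1.8]
    if c and c[0][1]-l[-1][1]>2: print('SOFT?',k); break
```

```text
fl ('9.0', '9.0', '1.4') ('8.0', '7.9', '1.1') ('7.0', '6.9', '0.5') ('6.0', '5.9', '1.0') ('5.0', '4.9', '0.7') ('4.0', '3.9', '1.1') ('3.0', '3.0', '1.6') ('2.0', '1.9', '0.7') ('1.0', '0.9', '0.9') ('hold', '1.0', '1.0') 25.9
no contact
```

Still no contact. I'll measure the real fingertip against the reported TCP, from here.

Run:
```python
from h import *
print(ctrl.read_opening(),ctrl.read_tcp_pos(),ctrl.read_ee_rot())
out=[]
for n in ('scene','side'):
    im=optics.get_image(n)[...,::-1]
    q=P(n)@np.r_[ctrl.read_tcp_pos(),1]; q=q[:2]/q[2]; c,r=int(q[0])-40,int(q[1])-50; print(n,q,c,r)
    crop=cv2.resize(im[r:r+75,c:c+80],None,fx=5,fy=5,interpolation=cv2.INTER_CUBIC)
    cv2.circle(crop,tuple(int(v) for v in ((q-[c,r])*5)),4,(255,0,255),1)
    out.append(crop)
cv2.imwrite('pics/p3.png',np.hstack(out))
```

```text
0.08035723733008736 [443.26346589 257.54378291  90.52693674] [6.96073365e-01 7.17970399e-01 4.60290304e-04 4.06950530e-04]
scene [233.70833236 281.77361174] 193 231
side [285.87364327 267.72846361] 245 217
```

View pics/p3.png

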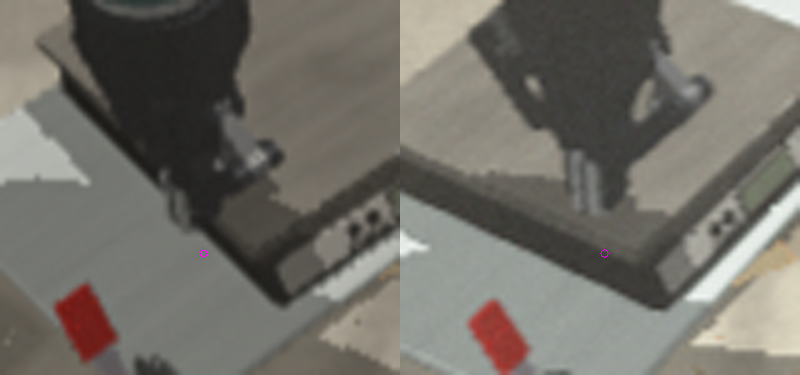

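The tip is indeed about 20–26 mm above the reported TCP in both views, so contact should come only just below where I stopped. I'll continue with the guarded press.

Run:
```python
from h import *
x,y=-85,137
ctrl.line_to(W(x,y,6),vel=200)
l=press(x,y,2,-9,6,.8); print(*[tuple(map(str,q)) for q in l]); print(ctrl.read_wrist_force(),ctrl.read_time_s())
grips()
im=optics.get_image('wrist'); cv2.imwrite('pics/w1.png',im[:,:,::-1])
```

```text
('1.2', '1.3', '-0.3') ('0.4', '0.3', '-0.4') ('-0.4', '-0.5', '-0.5') ('-1.2', '-1.2', '-0.3') ('-2.0', '-2.0', '-0.7') ('-2.8', '-2.9', '-0.5') ('-3.6', '-3.6', '0.2') ('-4.4', '-4.4', '0.5') ('-5.2', '-5.3', '-0.2') ('-6.0', '-6.0', '0.2') ('-6.8', '-6.8', '-0.1') ('-7.6', '-7.7', '0.4') ('-8.4', '-8.5', '-0.7') ('-9.2', '-8.9', '3.9') ('hold', '-8.9', '5.9')
[ 0.01758847 -0.30854354  6.1534021 ] 31.1583
fl [209.6 295.1] [264.2 284.2] [464.8 315.7  69.4] err [-0.2  -0.25]
bl [180.7 265.8] [225. 267.] [592.7 316.8  64.3] err [-0.21 -0.27]
fr [318.5 217. ] [339.6 207.6] [477.2 -60.6  68.5] err [-0.27 -0.35]
br [289.8 195. ] [307.1 195.1] [593.  -55.9  76.2] err [-0.18 -0.23]
```

View pics/w1.png

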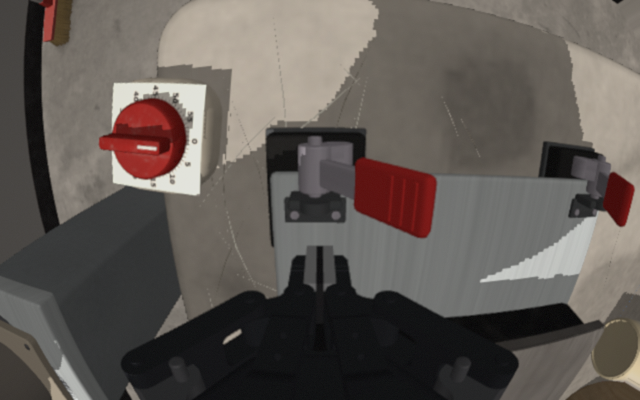

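The wrist view shows the fingertip ending at (320,247) over the plate, with the FL lever at (395,195) clear beside it. Contact came at TCP z=-8.9. I'll compute from this camera how far the tip sits along the tool axis.

Run:
```python
from h import *
def proj(i,X):
    f=200/np.tan(np.radians(i['vfov']/2)); c=i['R']@X+i['t']; r=np.hypot(c[0],c[1]); th=np.arctan2(r,c[2]); return np.array([i['cx'],i['cy']])+f*th*c[:2]/r
i=optics.camera_info('wrist'); T=ctrl.read_tcp_pos()
print('cam rel',(-i['R'].T@i['t']-T).round(1))
for d in (0,10,20,25,30,35,40): print(d,proj(i,T+[0,0,d]).round(1))
for z in (26,72): print(z,'scale edge',proj(i,np.array(W(-104,103,z))).round(1),'plate corner',proj(i,np.array(W(-110,185,26))).round(1))
```

```text
cam rel [ -2.9  82.6 177.5]
0 [320.3 233.3]
10 [320.3 240.3]
20 [320.3 248. ]
25 [320.3 252.2]
30 [320.4 256.5]
35 [320.4 261.1]
40 [320.4 266. ]
26 scale edge [287.6 310.4] plate corner [267.9 172.6]
72 scale edge [279.6 369.8] plate corner [267.9 172.6]
```

Run:
```python
from h import *
print(ctrl.read_wrist_force().round(2),ctrl.read_torque().round(3))
ctrl.line_to(W(-85,137,-4),vel=60); ctrl.wait(.2); print(ctrl.read_wrist_force().round(2),ctrl.read_torque().round(3), ctrl.read_tcp_pos().round(2),ctrl.read_time_s())
```

```text
[-1.12 -1.    4.92] [-0.179  0.198  0.021]
[ 0.07 -0.36  0.1 ] [0.002 0.013 0.017] [442.69 261.63  -4.15] 31.7583
```

The near edge of the fingertip explains the view: the tip really is about 34 mm short of the TCP, so contact at -8.5 is the plate at 26 mm. FL took 6 N in 0.4 mm, so it's firm. I'll probe the others with contact expected near -8.5.

Run:
```python
from h import *
ctrl.line_to(W(-85,138,60),vel=250)
for k in ('bl','br','fr'):
    sx,sy=SG[k]; x,y=sx*85,sy*138
    ctrl.line_to(W(x,y,60),vel=300); ctrl.line_to(W(x,y,0),vel=200)
    l=press(x,y,-5.5,-13.2,9,.8); print(k,*[tuple(map(str,q)) for q in l],round(ctrl.read_time_s(),1))
    if l[-1][1]<-10.8: print('SOFT?',k); break
    ctrl.line_to(W(x,y,60),vel=250)
```

```text
bl ('-6.3', '-6.3', '-1.8') ('-7.1', '-7.2', '-0.9') ('-7.9', '-8.0', '-0.3') ('-8.7', '-8.8', '-0.5') ('-9.5', '-8.9', '4.7') ('-10.3', '-9.3', '7.4') ('-11.1', '-9.9', '8.4') ('-11.9', '-10.6', '10.3') ('hold', '-10.5', '8.8') 35.9
br ('-6.3', '-6.2', '0.2') ('-7.1', '-7.2', '-0.6') ('-7.9', '-8.0', '0.5') ('-8.7', '-8.7', '0.7') ('-9.5', '-8.9', '5.6') ('-10.3', '-8.9', '12.0') ('hold', '-8.9', '10.7') 39.9
fr ('-6.3', '-6.2', '0.6') ('-7.1', '-7.2', '-0.2') ('-7.9', '-8.0', '1.3') ('-8.7', '-8.7', '1.7') ('-9.5', '-8.9', '8.7') ('-10.3', '-9.0', '18.6') ('hold', '-9.0', '19.5') 43.5
```

BL gives (1.7 mm at 9 N) while BR and FR stay at -8.9, so BL is soft. I'll press it fully to sink it more than 2 mm.

Run:
```python
from h import *
x,y=85,144
ctrl.line_to(W(-85,-138,62),vel=250);ctrl.line_to(W(x,y,62),vel=400); ctrl.line_to(W(x,y,-4),vel=200)
l=press(x,y,-8,-16,18,1.2); print(*[tuple(map(str,q)) for q in l],round(ctrl.read_time_s(),1))
ctrl.wait(.2); print(ctrl.read_tcp_pos(),ctrl.read_wrist_force())
ctrl.line_to(W(x,y,62),vel=250); print(ctrl.read_time_s())
```

```text
('-9.2', '-8.8', '2.9') ('-10.4', '-9.2', '8.8') ('-11.6', '-10.2', '10.4') ('-12.8', '-11.3', '12.1') ('-14.0', '-12.0', '13.0') ('-15.2', '-12.1', '20.3') ('hold', '-12.1', '21.0') 47.7
[612.96674205 274.50796592 -12.12316872] [-4.11263089 -3.67069706 19.583339  ]
48.3917
```

BL sank 3.3 mm and then bottomed. Now I'll press the BL lever down, following its arc.

Run:
```python
from h import *
off=34.9
ctrl.line_to(W(60,189,64),vel=200); ctrl.wait(.1); b=ctrl.read_wrist_force()
for s in (57,50,43,36,29,22,15,8,3,0,-2,-4):
    a=np.radians(s); x=88-52*np.cos(a); z=34+54*np.sin(a)+3*np.cos(a)-off
    ctrl.line_to(W(x,189,z),vel=50); F=ctrl.read_wrist_force()-b
    print(s,round(z,1),ctrl.read_tcp_pos()[2].round(1),F.round(1),round(ctrl.read_time_s(),1))
    if F[2]>30: break
p=ctrl.read_tcp_pos(); ctrl.wait(.3)
ctrl.line_to([p[0],p[1],70],vel=150); ctrl.line_to([480,127,200],vel=300)
grips(); print(ctrl.read_time_s())
im=optics.get_image('scene')[180:330,150:350,::-1]; cv2.imwrite('pics/e.png',cv2.resize(im,None,fx=4,fy=4,interpolation=cv2.INTER_CUBIC))
```

```text
57 46.0 45.7 [-7.2 -0.7  8.3] 49.4
50 42.4 42.1 [-6.  -0.   7.4] 49.7
43 38.1 37.7 [-1.8  1.1  0.5] 50.0
36 33.3 32.5 [-0.7  1.3  1.6] 50.2
29 27.9 27.3 [-1.5 -0.4  0.3] 50.5
22 22.1 21.6 [-0.8  1.2  0.1] 50.8
15 16.0 15.5 [-0.5  0.8  0.5] 51.1
8 9.6 9.1 [-0.4  1.   1.2] 51.4
3 4.9 4.5 [-1.   0.5 -0.7] 51.6
0 2.1 2.1 [-0.7  0.2  2.5] 51.9
-2 0.2 1.6 [-3.4 -1.6 12.1] 52.1
-4 -1.7 1.1 [-5.6 -2.9 20.6] 52.4
fl [209.6 294.9] [264.2 283.7] [464.3 316.   71.1] err [-0.28 -0.35]
bl [186.9 279.4] [232.7 279.9] [568.6 319.8  33.9] err [-0.23 -0.29]
fr [318.5 217. ] [339.6 207.6] [477.2 -60.6  68.5] err [-0.27 -0.35]
br [289.8 195.1] [307.1 195.1] [592.7 -55.6  76.4] err [-0.2  -0.26]
54.3417
```

View pics/e.png

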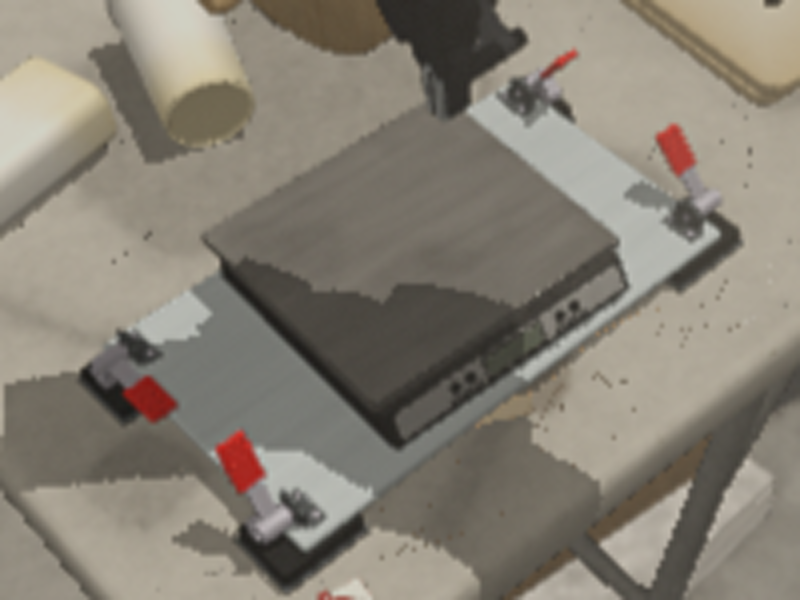

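The BL grip at crop pixel (150,398) now lies flat (centroid z≈34 mm). The other three are still up, the plate and scale are in place, and the arm is clear. Handing in.

Run:
```python
from workcell import ctrl
print(ctrl.hand_in())
```

```text
the job is handed in; nothing more can be done
None
```

I pressed the back left corner until it sank 3.3 mm, then pressed its shim lever flat. The other three levers are still up, the plate and scale look unmoved, and the job was handed in at about 54 s with no verdict shown.

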